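# Press a bottle cap home with a reversible ratchet press

## Task

Press the metal cap fully home on the amber bottle in the small bench press: the ratchet is set to raise the ram, so first flip its red tab over to the other side, then swing the handle back and forth until you feel it go firm, and stop there so that the bottle is left held firmly but not crushed. Then let go; do not touch the bottle and leave the things around the press alone.

Things in the scene. Friction and masses are not known exactly. Their poses are not given: they have to be found in the camera images.
- press: Grey bench press fixed to the table: base plate 150 (x) x 200 (y) x 20 mm, steel columns 22 mm thick at y = +-82 mm, crossbeam 46 x 200 x 28 mm, top 188 mm above the table. Origin: centre of the base's underside, on the vertical screw axis, z up.
- handle (a joint): Steel ratchet handle lying level over the crossbeam: bar 22 mm wide, 8 mm thick, upper face 212 mm above the table. Swings about the vertical screw axis; rad, 0 = along the press's own -x, growing CLOCKWISE seen from above, stops at -0.9 and +0.9. Its own friction is 1 to 2 N at the knob.
- knob_top (a point): Top centre of the black upright knob at the handle's end: a post 16 to 18 mm in diameter, 48 mm tall, from the handle's upper face (212 mm above the table) up to 260 mm, 125 mm from the screw axis. Fixed to the handle, does not spin. Site x axis: outward along the handle; z up. A tight grip that turns with the knob also carries some of the load as twist about the vertical.
- selector (a joint): Ratchet's direction selector, a red rocker pivoted on the handle 48 mm from the screw axis; rad, -0.4 = stop for raising (as found, within 0.04), +0.4 = stop for lowering, flipped = beyond 0.25. Stays where left. Grows CLOCKWISE seen from above: its tab then moves to the side to which the knob goes in a clockwise swing.
- tab_top (a point): Top centre of the selector's red upright tab: 16 mm long radially, 6 mm wide, foot 216 mm and top 240 mm above the table, 26 mm outward of the selector's pivot (74 mm from the screw axis). Takes 2 to 4 N sideways; the handle may swing along some way until it meets resistance or a stop, so keep pushing relative to the handle.
- axis_top (a point): Point on the screw axis, 212 mm above the table: centre of the ratchet (20 teeth). Set to lower, a clockwise swing of the handle turns the screw and drives the ram down 5 mm per rad; a counter-clockwise swing slips back free. After each reversal up to 0.35 rad is lost before it bites. The screw stays where it is left.
- ram: Steel ram with a black rubber pad 40 mm in diameter, below the crossbeam. Origin: centre of the pad's underside, 118 mm above the table at the start. Pushing the knob clockwise with the ratchet biting takes about 10 N in motion while the ram runs free, 1 N more while the cap slides, then 3.5 N more per 0.25 rad once the cap is home (pad spring 70 N/mm).
- holder: Black cup 52 mm wide, 26 mm tall, on the base plate, with amber bottle and brass cap (25 mm). Origin: centre of its underside. Bottle heights differ: the pad runs free for its first 3 mm at least; the cap is home 8 to 16 mm below its start. At the knob 4 N above free is right (100 N on the cap), 8 N crushes (200 N); halted after short steps one feels about half of it all.
- jar: Bystander: small amber jar with black lid, 48 mm in diameter, 55 mm tall, loose near the press. Origin: centre of its underside.
- flask: Bystander: amber bottle with white cap, 40 mm in diameter, 85 mm tall, loose. Origin: centre of its underside.
- tub: Bystander: white cream jar, 56 mm in diameter, 50 mm tall, loose. Origin: centre of its underside.

How it is judged:
By the outcome, as a careful person would: the job done as asked, in the order asked, and still so for the second after the job is handed in, with the robot touching nothing.
It also fails if it takes over 72 s, if anything falls off the work surface, if the arm or the gripper's body presses on something with over 40 N, if the wrist force passes 120 N, or if a joint passes its speed limit or range.

## Robot

A 6-joint arm with a two-finger parallel gripper is mounted at the origin on the work surface. World frame = base frame: x ahead of the robot, y to its left, z up, the work surface at z = 0. Lengths are in m, angles in rad, forces in N, time in s.
With the tool pointing down it reaches from about 0.225 to 0.725 m from the base axis. Payload 3.1 kg.
Tool frame: the origin (TCP) lies midway between the tips of the shut fingers; the grasp point (between the pads) lies 19 mm behind it; z points along the fingers, y is the line along which they close (so a half turn about z gives the same grasp; the last joint's range is limited). The gripper opens to 85 mm and grips with 20 to 120 N. Pads are 22 mm wide; open, the fingers measure 114 mm over their backs; the gripper's body (76 mm by 85 mm) begins 54 mm behind the grasp point. The pads swing forward as they close: fully open they stand 13 mm farther back than shut.
Start: joints at [-1.251, 0.048, 0.099, 1.622, 0, 1.443], TCP at [0.227, -0.473, 0.231] pointing down, gripper open.
Joint ranges: [-2.91, 2.91], [-0.99, 1.94], [-1.21, 1.42], [-2.12, 2.29], [-1.49, 1.47], [-3.14, 3.14]. Speed limits (rad/s): [2.79, 2.79, 3.14, 3.14, 3.14, 3.14].

## Interface

Orientations are given as a rotation vector (axis times angle).
In Python, from cell import * gives the robot as it stands. The module is installed in compiled form; this text tells all that it offers.
- The arm moves only by the shell command python3 -m crank 'ROWS' [OPENING] [FORCE]. ROWS is JSON, a list of rows, each an object of numbers: "tx", "ty", "tz": the shift along the world's x, y, z each as a share of 4 cm, from -1 to 1; "wx", "wy", "wz": the turn, a rotation vector about the world's x, y, z each as a share of 0.15 rad, from -1 to 1. A call has 1 to 10 rows; each row shifts and turns the commanded pose from where the row before left it; what a row does not reach is not made up. A row lasts 1/10 s, in which the tool goes at most 50 mm and 8.59 degrees, less where a joint would pass 70% of its speed; a pose out of reach is approached as far as the arm can. A call with a number of a shift or a turn outside -1 to 1 is refused whole. A call with a gripper value outside its range is refused whole. OPENING is the closure, from -1 (fully open) to 1 (shut), set as the call begins (- or left out, the last holds). The fingers move at their own pace and stop on an object; FORCE is the grip in N (left out, the last holds). Time passes only in rows, so rows that do not move let the fingers close. It gives the time, the measured TCP pose, the force, the opening and the grip force at its end, in the units of the state.
- read_state(): the state, without advancing time (a new reading comes with each control period).
- snapshot(name): name is "side" or "top" or "wrist"; returns a dict with "image" (480x640x3 uint8, red, green, blue), "z_map" (480x640 float32, m along the optical axis (not along the pixel's ray), 0 where there is no reading), "fx", "fy", "cx", "cy" (pixels), "R" (3x3) and "t" (3): a world point X has camera coordinates R X + t; the wrist camera has in their place "T_tool_cam" (4x4, takes a point from camera to tool coordinates, whose origin is the TCP and whose axes are the flange's). Camera axes: x right, y down, z forward; pixel columns grow to the right and rows downward; lengths in m; the calibration is good to about 2 mm. A picture is of the moment at which its call begins: read the wrist's pose just before it.
- sign_off(): hands the job in; it is judged then, once.
Trained networks look in a picture, given as the dict that the camera call returned (one of the last four; its "shot" number tells which), for a name from the list of things; names that differ only in an ending like _2 or _b are one class to them, and where a whole thing is asked for, a point or a joint stands for the part that bears it (a point fixed in the world has none). Each returns a list of dicts, best first, with "score" (0 to 1); they miss things now and then, are a little off and sometimes report something else, mostly with a low value. They report only what shows in the picture. A call takes as long as a camera call.
- boxes_of(target, picture): "point" ([x, y, z] in m, in world coordinates, good to about 4 mm: the middle of the surface that is visible of it).
- spot_point(target, picture): "point" ([x, y, z] in m, in world coordinates, good to about 4 mm: a listed point, or the origin of a listed thing).
The state is a dict: "clock": time; "joints": joint angles; "joint_vel": joint speeds; "joint_torque": joint torques, N m; "tcp_pos": TCP position; "eef_rot": TCP orientation; "contact_force": force on the tool from outside, world axes, zero at the start; "wrist_torque": the same for the moment, N m; "width": finger opening in m; "grasp_force": force on a finger pad.
Only numpy, scipy, OpenCV 4.12 (cv2) and the standard library are available. Lean on these libraries where they do the work, as an engineer would, in place of code of your own. Each camera call takes 0.05 s, during which the arm holds its last target. There are 200 camera calls.

## Working session

There is one attempt and no reset: what is moved stays moved. The work goes in short steps, Python scripts to look and compute and a shell command to move; the robot and the scene stay as the last step left them, time stands still between calls to the robot, and variables do not carry over. Pictures are saved under pics/ and viewed, at most 10 in all, crops included, and the job is handed in when it is done.

```bash
mkdir -p pics; python3 - <<'E'
from cell import *
import cv2,numpy as np
s=read_state();print({k:np.round(v,3) for k,v in s.items()})
ims=[]
for c in("top","side"):
    p=snapshot(c);ims.append(p["image"])
    for n in("axis_top","knob_top","tab_top","press","holder","jar","flask","tub"):
        r=spot_point(n,p);print(c,n,[(np.round(q["point"],3),round(q["score"],2)) for q in r[:2]])
    cv2.imwrite(f"pics/{c}.png",p["image"][:,:,::-1])
E
```

```text
{'clock': np.float64(0.0), 'joints': array([-1.251,  0.049,  0.098,  1.622,  0.   ,  1.443]), 'joint_vel': array([ 0.   , -0.001, -0.   ,  0.001, -0.   , -0.001]), 'joint_torque': array([-1.0000e-03, -3.3877e+01,  3.2002e+01,  2.0000e-02, -0.0000e+00,
        0.0000e+00]), 'tcp_pos': array([ 0.227, -0.473,  0.23 ]), 'eef_rot': array([-3.061, -0.697,  0.   ]), 'contact_force': array([-0.204,  0.105, -0.364]), 'wrist_torque': array([ 0.02 , -0.032, -0.011]), 'grasp_force': np.float64(0.0), 'width': np.float64(0.085)}
top axis_top [(array([0.614, 0.078, 0.208]), 0.97)]
top knob_top [(array([0.498, 0.032, 0.259]), 0.89)]
top tab_top [(array([0.538, 0.045, 0.24 ]), 0.59)]
top press [(array([0.611, 0.08 , 0.001]), 0.83)]
top holder []
top jar [(array([ 0.647,  0.277, -0.005]), 0.8), (array([0.612, 0.08 , 0.21 ]), 0.69)]
top flask [(array([ 0.535,  0.242, -0.004]), 0.95)]
top tub [(array([ 0.654, -0.078,  0.001]), 0.57)]
side axis_top [(array([0.61 , 0.08 , 0.213]), 0.64)]
side knob_top [(array([0.492, 0.037, 0.26 ]), 0.75), (array([0.54 , 0.048, 0.242]), 0.48)]
side tab_top [(array([0.543, 0.048, 0.237]), 0.51)]
side press [(array([0.61 , 0.079, 0.002]), 0.96)]
side holder [(array([0.612, 0.082, 0.02 ]), 0.7)]
side jar [(array([0.647, 0.27 , 0.001]), 0.96), (array([0.607, 0.081, 0.21 ]), 0.34)]
side flask [(array([ 0.538,  0.24 , -0.   ]), 0.87)]
side tub [(array([ 0.656, -0.084, -0.002]), 0.62), (array([0.492, 0.036, 0.256]), 0.43)]
```

View pics/top.png

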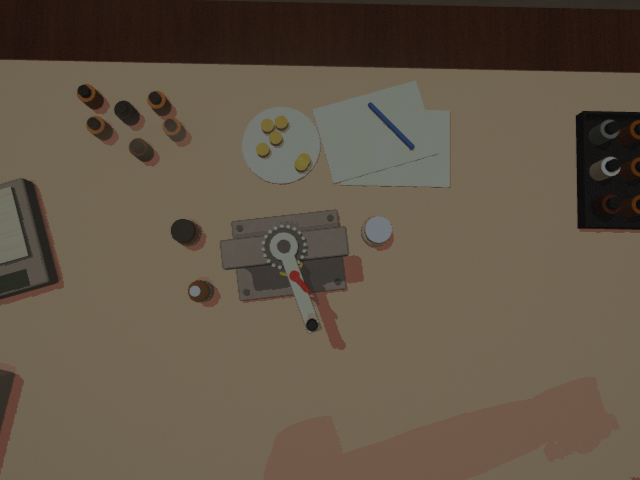

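View pics/side.png

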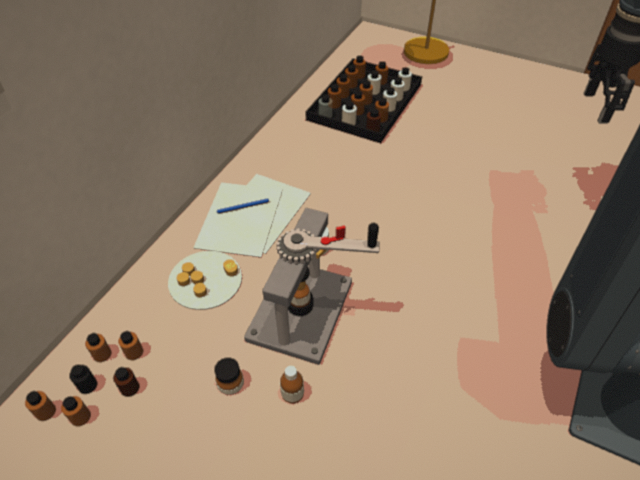

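The top view shows the press at about (285,247), with the handle running to the knob at (312,325) and the red tab at (303,283) on its right (-y) side. The side view shows the bottle in the press at (300,295), and the jar and flask are clear of the handle's sweep. Handle angle is about -0.26. I'll approach the tab from its -y side with the fingers shut.

```bash
python3 -m crank '[{"tz":0.9,"wz":1},{"tz":0.85,"wz":1},{"tx":0.62,"ty":0.95,"wz":1},{"tx":0.62,"ty":0.95,"wz":1},{"tx":0.62,"ty":0.95,"wz":1},{"tx":0.62,"ty":0.95,"wz":1},{"tx":0.62,"ty":0.95,"wz":1},{"tx":0.62,"ty":0.95,"wz":1},{"tx":0.62,"ty":0.95,"wz":1},{"tx":0.62,"ty":0.95,"wz":1}]' 1 40
python3 -m crank '[{"tx":0.62,"ty":0.95,"wz":1},{"tx":0.62,"ty":0.95,"wz":1},{"tx":0.62,"ty":0.95,"wz":1},{"tx":0.62,"ty":0.95,"wz":1},{"tx":0.62,"ty":0.95,"wz":1},{"wz":1},{"wz":1},{"wz":1},{"wz":1},{"wz":1}]'
python3 -m crank '[{"wz":0.6},{},{},{}]'
python3 - <<'E'
from cell import *
import cv2,numpy as np
s=read_state();print({k:np.round(s[k],3) for k in("clock","joints","tcp_pos","eef_rot","contact_force","width")})
p=snapshot("wrist");cv2.imwrite("pics/w1.png",p["image"][:,:,::-1])
for c in("top","wrist","side"):
    p=p if c=="wrist" else snapshot(c)
    for n in("axis_top","knob_top","tab_top"):
        print(c,n,[(np.round(q["point"],3),round(q["score"],2)) for q in spot_point(n,p)[:2]])
E
```

```text
{'clock': np.float64(0.9), 'joints': array([-1.251,  0.048,  0.099,  1.622, -0.   ,  1.443]), 'tcp_pos': array([ 0.227, -0.473,  0.231]), 'eef_rot': array([ 3.063,  0.698, -0.   ]), 'contact_force': array([0.376, 0.152, 0.388]), 'width': np.float64(0.086)}
top axis_top [(array([0.614, 0.081, 0.207]), 0.57)]
top knob_top [(array([0.492, 0.034, 0.261]), 0.63)]
top tab_top [(array([0.542, 0.049, 0.239]), 0.55)]
wrist axis_top [(array([0.614, 0.081, 0.207]), 0.57)]
wrist knob_top [(array([0.492, 0.034, 0.261]), 0.63)]
wrist tab_top [(array([0.542, 0.049, 0.239]), 0.55)]
side axis_top [(array([0.606, 0.081, 0.213]), 0.77), (array([0.546, 0.049, 0.242]), 0.19)]
side knob_top [(array([0.491, 0.034, 0.257]), 0.94)]
side tab_top [(array([0.546, 0.05 , 0.238]), 0.57), (array([0.609, 0.081, 0.002]), 0.16)]validation failed for argument at $[0]...
validation failed for argument at $[0]...
validation failed for argument at $[0]...
```

Every move was refused, so rows probably need all six keys. I'll test that with a single row.

```bash
python3 -m crank '[{"tx":0,"ty":0,"tz":0.9,"wx":0,"wy":0,"wz":1}]' 1 40
```

```text
clock: 1.6
tcp_pos: [0.226, -0.4693, 0.26]
eef_rot: [-2.986, -0.926, 0.0]
contact_force: [-0.7, 0.2, -0.8]
width: 0.0731
grasp_force: 0.0
```

```bash
python3 -m crank '[{"tx":0,"ty":0,"tz":0.85,"wx":0,"wy":0,"wz":1},{"tx":0.62,"ty":0.95,"tz":0,"wx":0,"wy":0,"wz":1},{"tx":0.62,"ty":0.95,"tz":0,"wx":0,"wy":0,"wz":1},{"tx":0.62,"ty":0.95,"tz":0,"wx":0,"wy":0,"wz":1},{"tx":0.62,"ty":0.95,"tz":0,"wx":0,"wy":0,"wz":1},{"tx":0.62,"ty":0.95,"tz":0,"wx":0,"wy":0,"wz":1},{"tx":0.62,"ty":0.95,"tz":0,"wx":0,"wy":0,"wz":1},{"tx":0.62,"ty":0.95,"tz":0,"wx":0,"wy":0,"wz":1},{"tx":0.62,"ty":0.95,"tz":0,"wx":0,"wy":0,"wz":1},{"tx":0.62,"ty":0.95,"tz":0,"wx":0,"wy":0,"wz":1}]'
python3 -m crank '[{"tx":0.62,"ty":0.95,"tz":0,"wx":0,"wy":0,"wz":1},{"tx":0.62,"ty":0.95,"tz":0,"wx":0,"wy":0,"wz":1},{"tx":0.62,"ty":0.95,"tz":0,"wx":0,"wy":0,"wz":1},{"tx":0.62,"ty":0.95,"tz":0,"wx":0,"wy":0,"wz":1},{"tx":0,"ty":0,"tz":0,"wx":0,"wy":0,"wz":1},{"tx":0,"ty":0,"tz":0,"wx":0,"wy":0,"wz":1},{"tx":0,"ty":0,"tz":0,"wx":0,"wy":0,"wz":1},{"tx":0,"ty":0,"tz":0,"wx":0,"wy":0,"wz":1},{"tx":0,"ty":0,"tz":0,"wx":0,"wy":0,"wz":1},{"tx":0,"ty":0,"tz":0,"wx":0,"wy":0,"wz":0.6}]'
python3 -m crank '[{"tx":0,"ty":0,"tz":0,"wx":0,"wy":0,"wz":0},{"tx":0,"ty":0,"tz":0,"wx":0,"wy":0,"wz":0}]'
cat >h.py <<'E'
from cell import *
import cv2,numpy as np
from scipy.spatial.transform import Rotation as R
np.set_printoptions(suppress=True)
def st():
    s=read_state();r=R.from_rotvec(s["eef_rot"]).as_matrix();y=r[:,1]
    print({k:np.round(s[k],3).tolist() for k in("clock","joints","tcp_pos","contact_force","wrist_torque","width","grasp_force")},"tooly deg",round(float(np.degrees(np.arctan2(y[1],y[0]))),1),"z",np.round(r[:,2],3));return s
def look(cams=("top","side"),names=("axis_top","knob_top","tab_top"),save=None):
    for c in cams:
        p=snapshot(c)
        if save: cv2.imwrite(f"pics/{save}_{c}.png",p["image"][:,:,::-1])
        for n in names: print(c,n,[(np.round(q["point"],3).tolist(),round(q["score"],2)) for q in spot_point(n,p)[:1]])
E
python3 - <<'E'
from h import *
st();look(("wrist",),save="a")
E
```

```text
clock: 2.6
tcp_pos: [0.4513, -0.1296, 0.3016]
eef_rot: [1.557, 2.727, -0.0]
contact_force: [0.9, 0.0, 0.5]
width: 0.0002
grasp_force: 0.0
clock: 3.6
tcp_pos: [0.5497, 0.0208, 0.3013]
eef_rot: [0.626, -3.079, -0.0]
contact_force: [0.3, -0.4, 0.1]
width: 0.0
grasp_force: 0.0
clock: 3.8
tcp_pos: [0.5497, 0.0208, 0.3013]
eef_rot: [0.615, -3.081, -0.0]
contact_force: [0.6, -0.1, 0.8]
width: 0.0001
grasp_force: 0.0
{'clock': 3.8, 'joints': [-0.084, 0.146, 0.346, 1.77, 0.0, -0.478], 'tcp_pos': [0.55, 0.021, 0.301], 'contact_force': [0.621, -0.132, 0.841], 'wrist_torque': [-0.016, 0.06, -0.027], 'width': 0.0, 'grasp_force': 0.0} tooly deg 112.6 z [-0.  0. -1.]
wrist axis_top [([0.606, 0.08, 0.211], 0.86)]
wrist knob_top [([0.492, 0.035, 0.262], 0.85)]
wrist tab_top [([0.546, 0.045, 0.24], 0.83)]
```

```bash
python3 -m crank '[{"tx":0.1,"ty":-0.15,"tz":0,"wx":0,"wy":0,"wz":0},{"tx":0,"ty":0,"tz":-0.93,"wx":0,"wy":0,"wz":0},{"tx":0,"ty":0,"tz":-0.93,"wx":0,"wy":0,"wz":0},{"tx":0,"ty":0,"tz":0,"wx":0,"wy":0,"wz":0},{"tx":0,"ty":0,"tz":0,"wx":0,"wy":0,"wz":0}]'
python3 -m crank '[{"tx":0,"ty":0.15,"tz":0,"wx":0,"wy":0,"wz":0},{"tx":-0.12,"ty":0.16,"tz":0,"wx":0,"wy":0,"wz":-0.5},{"tx":-0.12,"ty":0.16,"tz":0,"wx":0,"wy":0,"wz":-0.5},{"tx":-0.12,"ty":0.16,"tz":0,"wx":0,"wy":0,"wz":-0.5}]'
python3 -m crank '[{"tx":-0.07,"ty":0.185,"tz":0,"wx":0,"wy":0,"wz":-0.5},{"tx":-0.07,"ty":0.185,"tz":0,"wx":0,"wy":0,"wz":-0.5},{"tx":-0.07,"ty":0.185,"tz":0,"wx":0,"wy":0,"wz":-0.5}]'
python3 - <<'E'
from h import *
st();look(("top","side"),save="b")
E
```

```text
clock: 4.5
tcp_pos: [0.553, 0.0145, 0.2262]
eef_rot: [0.617, -3.078, -0.001]
contact_force: [0.7, -0.0, 0.7]
width: 0.0001
grasp_force: 0.0
clock: 4.9
tcp_pos: [0.5417, 0.0396, 0.2314]
eef_rot: [-0.263, 3.123, -0.005]
contact_force: [-0.7, -2.4, -0.3]
width: -0.0
grasp_force: 0.8
clock: 5.2
tcp_pos: [0.5349, 0.056, 0.2317]
eef_rot: [0.094, 3.128, -0.025]
contact_force: [4.2, -18.3, -1.9]
width: 0.0
grasp_force: 7.7
{'clock': 5.2, 'joints': [-0.011, 0.071, 0.123, 1.612, -0.016, 0.049], 'tcp_pos': [0.535, 0.056, 0.232], 'contact_force': [4.167, -18.283, -1.875], 'wrist_torque': [-3.891, -0.918, -0.116], 'width': 0.0, 'grasp_force': 7.74} tooly deg 86.5 z [ 0.011 -0.016 -1.   ]
top axis_top [([0.613, 0.08, 0.21], 0.66)]
top knob_top []
top tab_top []
side axis_top [([0.606, 0.081, 0.216], 0.94)]
side knob_top [([0.487, 0.048, 0.261], 0.9)]
side tab_top [([0.536, 0.074, 0.239], 0.53)]
```

View pics/b_side.png

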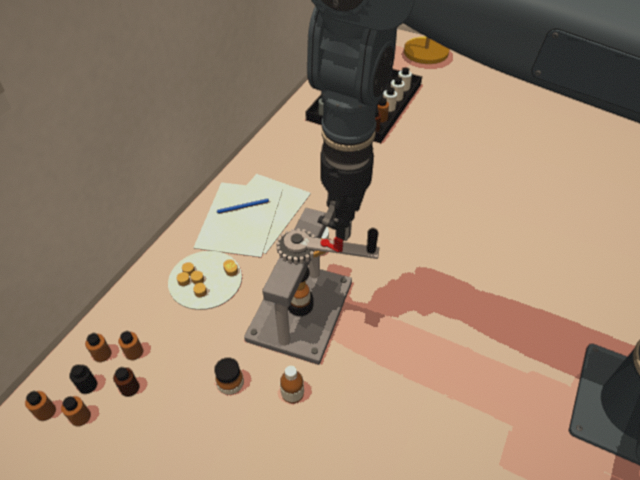

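The side view shows the tab at (332,240), now on the far side of the handle. The 18 N matches the ratchet biting in the lowering direction, so I'll back off, lift and check.

```bash
python3 -m crank '[{"tx":0.1,"ty":-0.4,"tz":0,"wx":0,"wy":0,"wz":0},{"tx":0.1,"ty":-0.4,"tz":0,"wx":0,"wy":0,"wz":0},{"tx":0,"ty":0,"tz":0.95,"wx":0,"wy":0,"wz":0},{"tx":0,"ty":0,"tz":0.95,"wx":0,"wy":0,"wz":0},{"tx":-0.6,"ty":-0.6,"tz":0.5,"wx":0,"wy":0,"wz":0},{"tx":-0.6,"ty":-0.6,"tz":0,"wx":0,"wy":0,"wz":0},{"tx":0,"ty":0,"tz":0,"wx":0,"wy":0,"wz":0},{"tx":0,"ty":0,"tz":0,"wx":0,"wy":0,"wz":0}]' 0.3
python3 - <<'E'
from h import *
st();look(("top","side","wrist"),save="c")
a=[cv2.imread(f"pics/c_{c}.png") for c in("top","side")]
cv2.imwrite("pics/c.png",np.hstack([cv2.resize(a[0][200:360,200:360],(400,400)),cv2.resize(a[1][170:330,240:400],(400,400))]))
E
```

```text
clock: 6.4
tcp_pos: [0.4917, -0.0183, 0.3248]
eef_rot: [0.087, 3.136, 0.001]
contact_force: [0.6, 0.0, -0.1]
width: 0.0301
grasp_force: 0.0
{'clock': 6.4, 'joints': [-0.174, 0.004, 0.243, 1.806, 0.001, -0.119], 'tcp_pos': [0.492, -0.018, 0.325], 'contact_force': [0.616, 0.007, -0.084], 'wrist_torque': [-0.001, 0.031, -0.016], 'width': 0.03, 'grasp_force': 0.0} tooly deg 86.8 z [ 0.004  0.    -1.   ]
top axis_top [([0.611, 0.078, 0.21], 0.96)]
top knob_top [([0.491, 0.039, 0.262], 0.8)]
top tab_top [([0.532, 0.068, 0.239], 0.55)]
side axis_top [([0.608, 0.079, 0.212], 0.71)]
side knob_top [([0.493, 0.039, 0.261], 0.81)]
side tab_top [([0.537, 0.066, 0.239], 0.74)]
wrist axis_top [([0.609, 0.081, 0.214], 0.62)]
wrist knob_top [([0.489, 0.042, 0.266], 0.8)]
wrist tab_top [([0.539, 0.063, 0.238], 0.8)]
```

View pics/c.png

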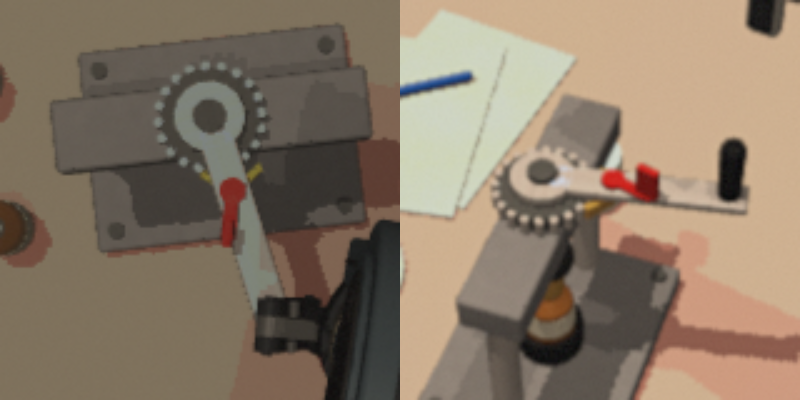

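The crop shows the red tab at (230,215), now on the clockwise side of the handle (left in the top view), and the offset of -0.147 rad fits the +0.4 stop, so it is flipped. Next I'll straddle the knob.

```bash
python3 -m crank '[{"tx":0,"ty":0.73,"tz":0,"wx":0,"wy":0,"wz":0.9},{"tx":0,"ty":0.73,"tz":0,"wx":0,"wy":0,"wz":0.9},{"tx":0,"ty":0,"tz":0,"wx":0,"wy":0,"wz":0.75},{"tx":0,"ty":0,"tz":-0.8,"wx":0,"wy":0,"wz":0},{"tx":0,"ty":0,"tz":-0.8,"wx":0,"wy":0,"wz":0},{"tx":0,"ty":0,"tz":-0.8,"wx":0,"wy":0,"wz":0},{"tx":0,"ty":0,"tz":0,"wx":0,"wy":0,"wz":0}]'
python3 -m crank '[{"tx":0,"ty":0,"tz":0,"wx":0,"wy":0,"wz":0},{"tx":0,"ty":0,"tz":0,"wx":0,"wy":0,"wz":0},{"tx":0,"ty":0,"tz":0,"wx":0,"wy":0,"wz":0}]' 0.45 60
python3 - <<'E'
from h import *
st();look(("side",),save="d")
a=cv2.imread("pics/d_side.png");cv2.imwrite("pics/d.png",cv2.resize(a[150:330,240:440],(600,540)))
E
```

```text
clock: 7.7
tcp_pos: [0.487, 0.0409, 0.2206]
eef_rot: [0.512, -3.087, -0.004]
contact_force: [-1.1, 0.7, -0.7]
width: 0.0298
grasp_force: 0.0
clock: 8.0
tcp_pos: [0.4925, 0.0404, 0.2299]
eef_rot: [-0.513, 3.094, -0.002]
contact_force: [0.7, 0.5, 0.2]
width: 0.0236
grasp_force: 0.0
{'clock': 8.0, 'joints': [-0.054, -0.038, 0.01, 1.614, -0.0, -0.382], 'tcp_pos': [0.493, 0.04, 0.23], 'contact_force': [0.678, 0.523, 0.224], 'wrist_torque': [-0.022, -0.062, 0.013], 'width': 0.024, 'grasp_force': 0.0} tooly deg 108.8 z [ 0.005 -0.    -1.   ]
side axis_top [([0.606, 0.084, 0.213], 0.69)]
side knob_top []
side tab_top [([0.536, 0.069, 0.241], 0.78)]
```

View pics/d.png

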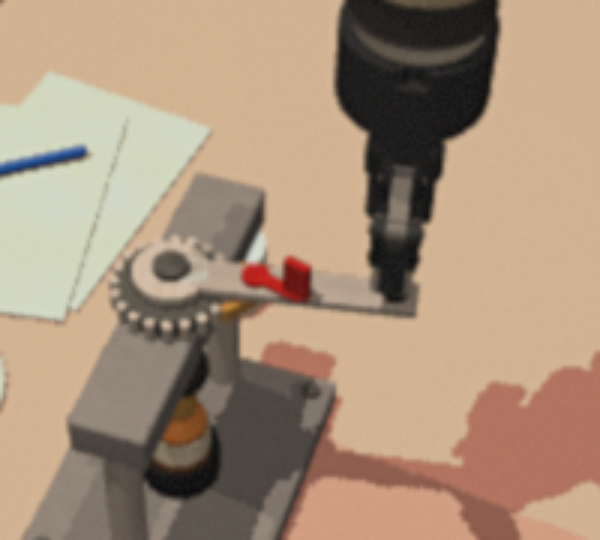

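The side view shows the fingers around the knob at (395,270), with the tips just above the handle bar. Next is the first clockwise stroke, in 0.2 rad steps. It can't bring the cap home, since the ram moves less than 5.5 mm.

```bash
python3 -m crank '[{"tx":-0.035,"ty":0.152,"tz":0,"wx":0,"wy":0,"wz":-0.333},{"tx":-0.035,"ty":0.152,"tz":0,"wx":0,"wy":0,"wz":-0.333},{"tx":-0.035,"ty":0.152,"tz":0,"wx":0,"wy":0,"wz":-0.333},{"tx":-0.035,"ty":0.152,"tz":0,"wx":0,"wy":0,"wz":-0.333}]'
python3 -m crank '[{"tx":-0.004,"ty":0.156,"tz":0,"wx":0,"wy":0,"wz":-0.333},{"tx":-0.004,"ty":0.156,"tz":0,"wx":0,"wy":0,"wz":-0.333},{"tx":-0.004,"ty":0.156,"tz":0,"wx":0,"wy":0,"wz":-0.333},{"tx":-0.004,"ty":0.156,"tz":0,"wx":0,"wy":0,"wz":-0.333}]'
python3 -m crank '[{"tx":0.027,"ty":0.154,"tz":0,"wx":0,"wy":0,"wz":-0.333},{"tx":0.027,"ty":0.154,"tz":0,"wx":0,"wy":0,"wz":-0.333},{"tx":0.027,"ty":0.154,"tz":0,"wx":0,"wy":0,"wz":-0.333},{"tx":0.027,"ty":0.154,"tz":0,"wx":0,"wy":0,"wz":-0.333}]'
python3 - <<'E'
from h import *
st();look(("top","side"))
E
```

```text
clock: 8.6
tcp_pos: [0.487, 0.0609, 0.2277]
eef_rot: [-0.195, 3.132, -0.015]
contact_force: [3.3, -10.6, -0.6]
width: 0.0235
grasp_force: 5.1
clock: 9.0
tcp_pos: [0.4854, 0.0856, 0.2276]
eef_rot: [0.119, 3.137, -0.016]
contact_force: [1.1, -10.0, 0.8]
width: 0.0236
grasp_force: 5.1
clock: 9.4
tcp_pos: [0.4895, 0.1137, 0.2276]
eef_rot: [0.428, 3.111, -0.003]
contact_force: [0.5, -1.6, 1.3]
width: 0.0235
grasp_force: 0.9
{'clock': 9.4, 'joints': [0.096, -0.012, 0.031, 1.613, -0.002, 0.37], 'tcp_pos': [0.489, 0.114, 0.228], 'contact_force': [0.488, -1.585, 1.289], 'wrist_torque': [-0.384, -0.1, 0.02], 'width': 0.024, 'grasp_force': 0.853} tooly deg 74.3 z [ 0.001 -0.002 -1.   ]
top axis_top [([0.614, 0.081, 0.208], 0.91)]
top knob_top []
top tab_top [([0.538, 0.106, 0.24], 0.54)]
side axis_top [([0.608, 0.083, 0.214], 0.96)]
side knob_top [([0.488, 0.114, 0.26], 0.72)]
side tab_top [([0.541, 0.113, 0.241], 0.58)]
```

```bash
python3 -m crank '[{"tx":0.05,"ty":0.148,"tz":0,"wx":0,"wy":0,"wz":-0.333},{"tx":0.055,"ty":0.146,"tz":0,"wx":0,"wy":0,"wz":-0.333}]'
python3 -m crank '[{"tx":0.06,"ty":0.144,"tz":0,"wx":0,"wy":0,"wz":-0.333}]'
python3 -m crank '[{"tx":0.065,"ty":0.142,"tz":0,"wx":0,"wy":0,"wz":-0.333}]'
python3 - <<'E'
from h import *
st();look(("top","side"),save="e")
a=[cv2.imread(f"pics/e_{c}.png") for c in("top","side")]
cv2.imwrite("pics/e.png",np.hstack([cv2.resize(a[0][200:360,200:360],(400,400)),cv2.resize(a[1][170:330,240:400],(400,400))]))
E
```

```text
clock: 10.0
tcp_pos: [0.4924, 0.1241, 0.2269]
eef_rot: [-0.583, -3.086, 0.009]
contact_force: [-2.3, -8.5, 2.3]
width: 0.0237
grasp_force: 4.6
clock: 10.1
tcp_pos: [0.4942, 0.1283, 0.2268]
eef_rot: [-0.661, -3.07, 0.015]
contact_force: [-4.4, -9.6, 2.6]
width: 0.0237
grasp_force: 5.2
clock: 10.2
tcp_pos: [0.4966, 0.1338, 0.2268]
eef_rot: [-0.738, -3.052, 0.015]
contact_force: [-3.8, -8.5, 3.1]
width: 0.0233
grasp_force: 5.2
{'clock': 10.2, 'joints': [0.138, 0.025, 0.067, 1.617, -0.009, 0.612], 'tcp_pos': [0.497, 0.134, 0.227], 'contact_force': [-3.84, -8.542, 3.13], 'wrist_torque': [-1.865, 0.781, 0.008], 'width': 0.023, 'grasp_force': 5.212} tooly deg 62.8 z [-0.004 -0.009 -1.   ]
top axis_top [([0.614, 0.08, 0.208], 0.59)]
top knob_top []
top tab_top []
side axis_top [([0.61, 0.081, 0.212], 0.92)]
side knob_top [([0.496, 0.132, 0.258], 0.96)]
side tab_top []
```

View pics/e.png

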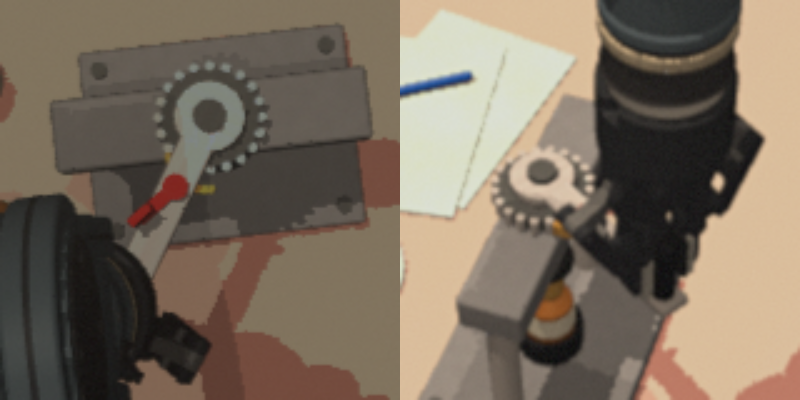

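In the crop the tab is still on the lowering side, at (150,205), and the handle has swung left. Free running force is about 9.5 to 10.5 N. I'll finish the stroke and swing back.

```bash
python3 -m crank '[{"tx":0.085,"ty":0.131,"tz":0,"wx":0,"wy":0,"wz":-0.333},{"tx":0.085,"ty":0.131,"tz":0,"wx":0,"wy":0,"wz":-0.333}]'
python3 -m crank '[{"tx":0.085,"ty":0.131,"tz":0,"wx":0,"wy":0,"wz":-0.333},{"tx":0.085,"ty":0.131,"tz":0,"wx":0,"wy":0,"wz":-0.333}]'
python3 -m crank '[{"tx":-0.183,"ty":-0.253,"tz":0,"wx":0,"wy":0,"wz":0.667},{"tx":-0.157,"ty":-0.27,"tz":0,"wx":0,"wy":0,"wz":0.667},{"tx":-0.129,"ty":-0.285,"tz":0,"wx":0,"wy":0,"wz":0.667},{"tx":-0.1,"ty":-0.296,"tz":0,"wx":0,"wy":0,"wz":0.667},{"tx":-0.07,"ty":-0.305,"tz":0,"wx":0,"wy":0,"wz":0.667},{"tx":-0.039,"ty":-0.31,"tz":0,"wx":0,"wy":0,"wz":0.667},{"tx":-0.008,"ty":-0.312,"tz":0,"wx":0,"wy":0,"wz":0.667}]'
python3 -m crank '[{"tx":0.023,"ty":-0.312,"tz":0,"wx":0,"wy":0,"wz":0.667},{"tx":0.054,"ty":-0.308,"tz":0,"wx":0,"wy":0,"wz":0.667},{"tx":0.085,"ty":-0.301,"tz":0,"wx":0,"wy":0,"wz":0.667},{"tx":0.114,"ty":-0.291,"tz":0,"wx":0,"wy":0,"wz":0.667},{"tx":0.143,"ty":-0.278,"tz":0,"wx":0,"wy":0,"wz":0.667}]'
python3 -m crank '[{"tx":0.17,"ty":-0.262,"tz":0,"wx":0,"wy":0,"wz":0.667},{"tx":0.195,"ty":-0.244,"tz":0,"wx":0,"wy":0,"wz":0.667},{"tx":0.219,"ty":-0.223,"tz":0,"wx":0,"wy":0,"wz":0.667},{"tx":0,"ty":0,"tz":0,"wx":0,"wy":0,"wz":0}]'
python3 - <<'E'
from h import *
st();look(("top","side"),("axis_top","knob_top","tab_top","ram"))
E
```

```text
clock: 10.8
tcp_pos: [0.5024, 0.1444, 0.2268]
eef_rot: [-0.889, -3.01, 0.015]
contact_force: [-6.7, -9.0, 4.5]
width: 0.0239
grasp_force: 5.3
clock: 11.0
tcp_pos: [0.5094, 0.155, 0.2268]
eef_rot: [-1.038, -2.963, 0.015]
contact_force: [-5.5, -9.3, 3.3]
width: 0.0232
grasp_force: 5.2
clock: 11.7
tcp_pos: [0.484, 0.0778, 0.2266]
eef_rot: [0.055, -3.141, -0.003]
contact_force: [0.4, 2.0, -0.7]
width: 0.0234
grasp_force: 1.0
clock: 12.2
tcp_pos: [0.5006, 0.0182, 0.2267]
eef_rot: [0.83, -3.029, -0.004]
contact_force: [-0.3, 2.9, -0.1]
width: 0.0234
grasp_force: 1.1
clock: 12.6
tcp_pos: [0.5249, -0.0122, 0.2265]
eef_rot: [1.265, -2.875, 0.0]
contact_force: [0.3, 0.3, 0.4]
width: 0.0235
grasp_force: 0.0
{'clock': 12.6, 'joints': [-0.151, 0.047, 0.089, 1.613, -0.0, -0.98], 'tcp_pos': [0.525, -0.012, 0.226], 'contact_force': [0.305, 0.308, 0.365], 'wrist_torque': [-0.013, -0.026, 0.01], 'width': 0.023, 'grasp_force': 0.0} tooly deg 137.5 z [-0. -0. -1.]
top axis_top [([0.612, 0.083, 0.208], 0.77)]
top knob_top [([0.616, 0.079, 0.209], 0.25)]
top tab_top [([0.55, 0.037, 0.24], 0.8)]
top ram []
side axis_top [([0.61, 0.082, 0.214], 0.61)]
side knob_top [([0.525, -0.011, 0.258], 0.62)]
side tab_top [([0.55, 0.035, 0.24], 0.51)]
side ram [([0.552, 0.036, 0.239], 0.69)]
```

```bash
python3 -m crank '[{"tx":-0.103,"ty":0.117,"tz":0,"wx":0,"wy":0,"wz":-0.333},{"tx":-0.103,"ty":0.117,"tz":0,"wx":0,"wy":0,"wz":-0.333},{"tx":-0.103,"ty":0.117,"tz":0,"wx":0,"wy":0,"wz":-0.333},{"tx":-0.103,"ty":0.117,"tz":0,"wx":0,"wy":0,"wz":-0.333}]' | sed -n '1,2p;4p'
python3 -m crank '[{"tx":-0.078,"ty":0.135,"tz":0,"wx":0,"wy":0,"wz":-0.333},{"tx":-0.078,"ty":0.135,"tz":0,"wx":0,"wy":0,"wz":-0.333},{"tx":-0.078,"ty":0.135,"tz":0,"wx":0,"wy":0,"wz":-0.333},{"tx":-0.078,"ty":0.135,"tz":0,"wx":0,"wy":0,"wz":-0.333}]'| sed -n '1,2p;4p'
python3 -m crank '[{"tx":-0.053,"ty":0.148,"tz":0,"wx":0,"wy":0,"wz":-0.333},{"tx":-0.053,"ty":0.148,"tz":0,"wx":0,"wy":0,"wz":-0.333}]'| sed -n '1,2p;4p'
python3 -m crank '[{"tx":-0.045,"ty":0.148,"tz":0,"wx":0,"wy":0,"wz":-0.333},{"tx":-0.045,"ty":0.148,"tz":0,"wx":0,"wy":0,"wz":-0.333}]'| sed -n '1,2p;4p'
python3 -m crank '[{"tx":-0.027,"ty":0.154,"tz":0,"wx":0,"wy":0,"wz":-0.333},{"tx":-0.027,"ty":0.154,"tz":0,"wx":0,"wy":0,"wz":-0.333}]'| sed -n '1,2p;4p'
python3 -m crank '[{"tx":-0.012,"ty":0.156,"tz":0,"wx":0,"wy":0,"wz":-0.333},{"tx":-0.012,"ty":0.156,"tz":0,"wx":0,"wy":0,"wz":-0.333}]'| sed -n '1,2p;4p'
```

```text
clock: 13.5
tcp_pos: [0.5086, 0.0068, 0.2269]
contact_force: [4.7, -2.9, -2.5]
clock: 13.9
tcp_pos: [0.4975, 0.0254, 0.2269]
contact_force: [5.7, -9.4, -2.8]
clock: 14.1
tcp_pos: [0.4925, 0.0368, 0.2268]
contact_force: [2.7, -9.8, -2.4]
clock: 14.3
tcp_pos: [0.4887, 0.0486, 0.2268]
contact_force: [2.3, -10.3, -2.9]
clock: 14.5
tcp_pos: [0.486, 0.0608, 0.2268]
contact_force: [1.7, -11.0, -0.6]
clock: 14.7
tcp_pos: [0.4846, 0.0733, 0.2268]
contact_force: [-0.2, -10.8, 0.3]
```

```bash
python3 -m crank '[{"tx":0.004,"ty":0.156,"tz":0,"wx":0,"wy":0,"wz":-0.333},{"tx":0.004,"ty":0.156,"tz":0,"wx":0,"wy":0,"wz":-0.333}]' | sed -n '1,2p;4p'
python3 -m crank '[{"tx":0.019,"ty":0.155,"tz":0,"wx":0,"wy":0,"wz":-0.333},{"tx":0.019,"ty":0.155,"tz":0,"wx":0,"wy":0,"wz":-0.333}]'| sed -n '1,2p;4p'
python3 -m crank '[{"tx":0.035,"ty":0.152,"tz":0,"wx":0,"wy":0,"wz":-0.333},{"tx":0.035,"ty":0.152,"tz":0,"wx":0,"wy":0,"wz":-0.333}]'| sed -n '1,2p;4p'
```

```text
clock: 14.9
tcp_pos: [0.4845, 0.0858, 0.2268]
contact_force: [-1.0, -10.1, -0.6]
clock: 15.1
tcp_pos: [0.4856, 0.0983, 0.2268]
contact_force: [-1.6, -9.9, 0.4]
clock: 15.3
tcp_pos: [0.488, 0.1105, 0.2267]
contact_force: [-3.5, -10.9, 1.8]
```

```bash
python3 -m crank '[{"tx":0.05,"ty":0.148,"tz":0,"wx":0,"wy":0,"wz":-0.333},{"tx":0.05,"ty":0.148,"tz":0,"wx":0,"wy":0,"wz":-0.333}]' | sed -n '1,2p;4p'
python3 -m crank '[{"tx":0.064,"ty":0.142,"tz":0,"wx":0,"wy":0,"wz":-0.333},{"tx":0.064,"ty":0.142,"tz":0,"wx":0,"wy":0,"wz":-0.333}]'| sed -n '1,2p;4p'
```

```text
clock: 15.5
tcp_pos: [0.4916, 0.1224, 0.2267]
contact_force: [-4.5, -9.3, 1.5]
clock: 15.7
tcp_pos: [0.4964, 0.1339, 0.2267]
contact_force: [-4.3, -9.0, 2.0]
```

```bash
python3 -m crank '[{"tx":0.078,"ty":0.135,"tz":0,"wx":0,"wy":0,"wz":-0.333},{"tx":0.078,"ty":0.135,"tz":0,"wx":0,"wy":0,"wz":-0.333}]'| sed -n '1,2p;4p'
```

```text
clock: 15.9
tcp_pos: [0.5023, 0.1449, 0.2267]
contact_force: [-5.3, -9.3, 2.0]
```

```bash
python3 -m crank '[{"tx":0.091,"ty":0.126,"tz":0,"wx":0,"wy":0,"wz":-0.333},{"tx":0.091,"ty":0.126,"tz":0,"wx":0,"wy":0,"wz":-0.333}]'| sed -n '1,2p;4p'
python3 -m crank '[{"tx":-0.183,"ty":-0.253,"tz":0,"wx":0,"wy":0,"wz":0.667},{"tx":-0.157,"ty":-0.27,"tz":0,"wx":0,"wy":0,"wz":0.667},{"tx":-0.129,"ty":-0.285,"tz":0,"wx":0,"wy":0,"wz":0.667},{"tx":-0.1,"ty":-0.296,"tz":0,"wx":0,"wy":0,"wz":0.667},{"tx":-0.07,"ty":-0.305,"tz":0,"wx":0,"wy":0,"wz":0.667},{"tx":-0.039,"ty":-0.31,"tz":0,"wx":0,"wy":0,"wz":0.667},{"tx":-0.008,"ty":-0.312,"tz":0,"wx":0,"wy":0,"wz":0.667}]'| sed -n '1,2p;4p'
python3 -m crank '[{"tx":0.023,"ty":-0.312,"tz":0,"wx":0,"wy":0,"wz":0.667},{"tx":0.054,"ty":-0.308,"tz":0,"wx":0,"wy":0,"wz":0.667},{"tx":0.085,"ty":-0.301,"tz":0,"wx":0,"wy":0,"wz":0.667},{"tx":0.114,"ty":-0.291,"tz":0,"wx":0,"wy":0,"wz":0.667},{"tx":0.143,"ty":-0.278,"tz":0,"wx":0,"wy":0,"wz":0.667}]'| sed -n '1,2p;4p'
python3 -m crank '[{"tx":0.17,"ty":-0.262,"tz":0,"wx":0,"wy":0,"wz":0.667},{"tx":0.195,"ty":-0.244,"tz":0,"wx":0,"wy":0,"wz":0.667},{"tx":0.219,"ty":-0.223,"tz":0,"wx":0,"wy":0,"wz":0.667},{"tx":0,"ty":0,"tz":0,"wx":0,"wy":0,"wz":0}]'| sed -n '1,2p;4p'
python3 -m crank '[{"tx":-0.103,"ty":0.117,"tz":0,"wx":0,"wy":0,"wz":-0.333},{"tx":-0.103,"ty":0.117,"tz":0,"wx":0,"wy":0,"wz":-0.333},{"tx":-0.103,"ty":0.117,"tz":0,"wx":0,"wy":0,"wz":-0.333},{"tx":-0.103,"ty":0.117,"tz":0,"wx":0,"wy":0,"wz":-0.333}]' | sed -n '1,2p;4p'
python3 -m crank '[{"tx":-0.085,"ty":0.13,"tz":0,"wx":0,"wy":0,"wz":-0.333},{"tx":-0.085,"ty":0.13,"tz":0,"wx":0,"wy":0,"wz":-0.333}]'| sed -n '1,2p;4p'
```

```text
clock: 16.1
tcp_pos: [0.5092, 0.1552, 0.2267]
contact_force: [-6.3, -8.3, 2.9]
clock: 16.8
tcp_pos: [0.4839, 0.0779, 0.2267]
contact_force: [1.5, 0.9, -1.7]
clock: 17.3
tcp_pos: [0.5006, 0.0183, 0.2267]
contact_force: [-0.1, 3.2, -0.2]
clock: 17.7
tcp_pos: [0.525, -0.0121, 0.2265]
contact_force: [-0.4, 1.4, 0.5]
clock: 18.1
tcp_pos: [0.5083, 0.0069, 0.2268]
contact_force: [4.8, -3.3, -3.1]
clock: 18.3
tcp_pos: [0.5032, 0.0149, 0.2268]
contact_force: [5.9, -8.2, -4.3]
```

```bash
python3 -m crank '[{"tx":-0.071,"ty":0.139,"tz":0,"wx":0,"wy":0,"wz":-0.333},{"tx":-0.071,"ty":0.139,"tz":0,"wx":0,"wy":0,"wz":-0.333}]'| sed -n '1,2p;4p'
python3 -m crank '[{"tx":-0.057,"ty":0.145,"tz":0,"wx":0,"wy":0,"wz":-0.333},{"tx":-0.057,"ty":0.145,"tz":0,"wx":0,"wy":0,"wz":-0.333}]'| sed -n '1,2p;4p'
```

```text
clock: 18.5
tcp_pos: [0.4973, 0.0256, 0.2268]
contact_force: [4.7, -8.5, -3.8]
clock: 18.7
tcp_pos: [0.4923, 0.037, 0.2268]
contact_force: [4.2, -10.1, -3.3]
```

```bash
python3 -m crank '[{"tx":-0.042,"ty":0.15,"tz":0,"wx":0,"wy":0,"wz":-0.333},{"tx":-0.042,"ty":0.15,"tz":0,"wx":0,"wy":0,"wz":-0.333}]'| sed -n '1,2p;4p'
```

```text
clock: 18.9
tcp_pos: [0.4886, 0.0485, 0.2267]
contact_force: [2.4, -11.1, -2.3]
```

```bash
python3 -m crank '[{"tx":-0.027,"ty":0.154,"tz":0,"wx":0,"wy":0,"wz":-0.333},{"tx":-0.027,"ty":0.154,"tz":0,"wx":0,"wy":0,"wz":-0.333}]'| sed -n '1,2p;4p'
```

```text
clock: 19.1
tcp_pos: [0.486, 0.0606, 0.2267]
contact_force: [2.7, -11.2, -2.7]
```

```bash
python3 -m crank '[{"tx":-0.012,"ty":0.156,"tz":0,"wx":0,"wy":0,"wz":-0.333},{"tx":-0.012,"ty":0.156,"tz":0,"wx":0,"wy":0,"wz":-0.333}]'| sed -n '1,2p;4p'
```

```text
clock: 19.3
tcp_pos: [0.4846, 0.073, 0.2267]
contact_force: [1.4, -12.2, -1.5]
```

```bash
python3 -m crank '[{"tx":0.004,"ty":0.156,"tz":0,"wx":0,"wy":0,"wz":-0.333},{"tx":0.004,"ty":0.156,"tz":0,"wx":0,"wy":0,"wz":-0.333}]' | sed -n '1,2p;4p'
```

```text
clock: 19.5
tcp_pos: [0.4844, 0.0854, 0.2267]
contact_force: [0.5, -11.9, -0.3]
```

```bash
python3 -m crank '[{"tx":0.019,"ty":0.155,"tz":0,"wx":0,"wy":0,"wz":-0.333},{"tx":0.019,"ty":0.155,"tz":0,"wx":0,"wy":0,"wz":-0.333}]'| sed -n '1,2p;4p'
```

```text
clock: 19.7
tcp_pos: [0.4855, 0.0978, 0.2266]
contact_force: [-0.2, -11.9, -0.7]
```

```bash
python3 -m crank '[{"tx":0.035,"ty":0.152,"tz":0,"wx":0,"wy":0,"wz":-0.333}]'| sed -n '1,2p;4p'
```

```text
clock: 19.8
tcp_pos: [0.4865, 0.1039, 0.2266]
contact_force: [-2.0, -11.7, 0.2]
```

```bash
python3 -m crank '[{"tx":0.035,"ty":0.152,"tz":0,"wx":0,"wy":0,"wz":-0.333}]'| sed -n '1,2p;4p'
```

```text
clock: 19.9
tcp_pos: [0.4878, 0.11, 0.2266]
contact_force: [-2.2, -11.9, 0.2]
```

```bash
python3 -m crank '[{"tx":0.05,"ty":0.148,"tz":0,"wx":0,"wy":0,"wz":-0.333},{"tx":0.05,"ty":0.148,"tz":0,"wx":0,"wy":0,"wz":-0.333}]' | sed -n '1,2p;4p'
```

```text
clock: 20.1
tcp_pos: [0.4914, 0.122, 0.2266]
contact_force: [-1.9, -10.6, 0.9]
```

```bash
python3 -m crank '[{"tx":0.064,"ty":0.142,"tz":0,"wx":0,"wy":0,"wz":-0.333}]'| sed -n '1,2p;4p'
```

```text
clock: 20.2
tcp_pos: [0.4936, 0.1277, 0.2266]
contact_force: [-3.0, -10.2, 1.4]
```

```bash
python3 -m crank '[{"tx":0.064,"ty":0.142,"tz":0,"wx":0,"wy":0,"wz":-0.333}]'| sed -n '1,2p;4p'
python3 -m crank '[{"tx":0.075,"ty":0.137,"tz":0,"wx":0,"wy":0,"wz":-0.333}]'| sed -n '1,2p;4p'
```

```text
clock: 20.3
tcp_pos: [0.4961, 0.1334, 0.2266]
contact_force: [-4.0, -10.8, 1.0]
clock: 20.4
tcp_pos: [0.4988, 0.139, 0.2266]
contact_force: [-4.8, -10.7, 1.0]
```

```bash
python3 -m crank '[{"tx":0.081,"ty":0.133,"tz":0,"wx":0,"wy":0,"wz":-0.333}]'| sed -n '1,2p;4p'
python3 -m crank '[{"tx":0.088,"ty":0.129,"tz":0,"wx":0,"wy":0,"wz":-0.333}]'| sed -n '1,2p;4p'
```

```text
clock: 20.5
tcp_pos: [0.5019, 0.1444, 0.2266]
contact_force: [-5.1, -10.4, 1.5]
clock: 20.6
tcp_pos: [0.5052, 0.1496, 0.2266]
contact_force: [-6.3, -9.8, 2.1]
```

```bash
python3 -m crank '[{"tx":0.094,"ty":0.124,"tz":0,"wx":0,"wy":0,"wz":-0.333}]'| sed -n '1,2p;4p'
python3 -m crank '[{"tx":-0.183,"ty":-0.253,"tz":0,"wx":0,"wy":0,"wz":0.667},{"tx":-0.157,"ty":-0.27,"tz":0,"wx":0,"wy":0,"wz":0.667},{"tx":-0.129,"ty":-0.285,"tz":0,"wx":0,"wy":0,"wz":0.667},{"tx":-0.1,"ty":-0.296,"tz":0,"wx":0,"wy":0,"wz":0.667},{"tx":-0.07,"ty":-0.305,"tz":0,"wx":0,"wy":0,"wz":0.667},{"tx":-0.039,"ty":-0.31,"tz":0,"wx":0,"wy":0,"wz":0.667},{"tx":-0.008,"ty":-0.312,"tz":0,"wx":0,"wy":0,"wz":0.667}]'| sed -n '1,2p;4p'
python3 -m crank '[{"tx":0.023,"ty":-0.312,"tz":0,"wx":0,"wy":0,"wz":0.667},{"tx":0.054,"ty":-0.308,"tz":0,"wx":0,"wy":0,"wz":0.667},{"tx":0.085,"ty":-0.301,"tz":0,"wx":0,"wy":0,"wz":0.667},{"tx":0.114,"ty":-0.291,"tz":0,"wx":0,"wy":0,"wz":0.667},{"tx":0.143,"ty":-0.278,"tz":0,"wx":0,"wy":0,"wz":0.667}]'| sed -n '1,2p;4p'
python3 -m crank '[{"tx":0.17,"ty":-0.262,"tz":0,"wx":0,"wy":0,"wz":0.667},{"tx":0.195,"ty":-0.244,"tz":0,"wx":0,"wy":0,"wz":0.667},{"tx":0.219,"ty":-0.223,"tz":0,"wx":0,"wy":0,"wz":0.667},{"tx":0,"ty":0,"tz":0,"wx":0,"wy":0,"wz":0}]'| sed -n '1,2p;4p'
python3 -m crank '[{"tx":-0.103,"ty":0.117,"tz":0,"wx":0,"wy":0,"wz":-0.333},{"tx":-0.103,"ty":0.117,"tz":0,"wx":0,"wy":0,"wz":-0.333},{"tx":-0.103,"ty":0.117,"tz":0,"wx":0,"wy":0,"wz":-0.333},{"tx":-0.103,"ty":0.117,"tz":0,"wx":0,"wy":0,"wz":-0.333}]' | sed -n '1,2p;4p'
python3 -m crank '[{"tx":-0.085,"ty":0.13,"tz":0,"wx":0,"wy":0,"wz":-0.333}]'| sed -n '1,2p;4p'
```

```text
clock: 20.7
tcp_pos: [0.5088, 0.1547, 0.2266]
contact_force: [-6.2, -9.2, 3.4]
clock: 21.4
tcp_pos: [0.4836, 0.0779, 0.2269]
contact_force: [0.7, 2.3, -0.6]
clock: 21.9
tcp_pos: [0.5002, 0.0184, 0.2269]
contact_force: [-0.5, 3.1, 1.1]
clock: 22.3
tcp_pos: [0.5247, -0.0121, 0.2267]
contact_force: [-0.4, 1.0, -0.1]
clock: 22.7
tcp_pos: [0.5085, 0.0065, 0.2269]
contact_force: [5.8, -5.0, -3.4]
clock: 22.8
tcp_pos: [0.5064, 0.0099, 0.2269]
contact_force: [6.9, -9.7, -4.7]
```

```bash
python3 -m crank '[{"tx":-0.085,"ty":0.13,"tz":0,"wx":0,"wy":0,"wz":-0.333}]'| sed -n '1,2p;4p'
```

```text
clock: 22.9
tcp_pos: [0.5035, 0.0144, 0.2269]
contact_force: [7.5, -9.9, -4.0]
```

```bash
python3 -m crank '[{"tx":-0.074,"ty":0.137,"tz":0,"wx":0,"wy":0,"wz":-0.333}]'| sed -n '1,2p;4p'
```

```text
clock: 23.0
tcp_pos: [0.5005, 0.0195, 0.2269]
contact_force: [7.8, -10.5, -5.6]
```

```bash
python3 -m crank '[{"tx":-0.068,"ty":0.141,"tz":0,"wx":0,"wy":0,"wz":-0.333}]'| sed -n '1,2p;4p'
```

```text
clock: 23.1
tcp_pos: [0.4976, 0.0248, 0.2269]
contact_force: [7.0, -11.0, -4.4]
```

```bash
python3 -m crank '[{"tx":-0.06,"ty":0.144,"tz":0,"wx":0,"wy":0,"wz":-0.333}]'| sed -n '1,2p;4p'
```

```text
clock: 23.2
tcp_pos: [0.4951, 0.0302, 0.2269]
contact_force: [6.2, -11.9, -3.9]
```

```bash
python3 -m crank '[{"tx":-0.053,"ty":0.147,"tz":0,"wx":0,"wy":0,"wz":-0.333}]'| sed -n '1,2p;4p'
```

```text
clock: 23.3
tcp_pos: [0.4928, 0.0358, 0.2268]
contact_force: [6.1, -12.4, -4.5]
```

```bash
python3 -m crank '[{"tx":-0.047,"ty":0.149,"tz":0,"wx":0,"wy":0,"wz":-0.333}]'| sed -n '1,2p;4p'
```

```text
clock: 23.4
tcp_pos: [0.4907, 0.0415, 0.2269]
contact_force: [5.9, -13.0, -3.2]
```

The force has climbed steadily from bite to about 14.2 N, or 3.8 N above free running, so I'm stopping here: back off, open and lift.

```bash
python3 -m crank '[{"tx":0.04,"ty":-0.13,"tz":0,"wx":0,"wy":0,"wz":0},{"tx":0.03,"ty":-0.06,"tz":0,"wx":0,"wy":0,"wz":0}]' 0.2| sed -n '1,2p;4,5p'
python3 -m crank '[{"tx":0,"ty":0,"tz":0,"wx":0,"wy":0,"wz":0},{"tx":0,"ty":0,"tz":0,"wx":0,"wy":0,"wz":0}]'| sed -n '1,2p;4,5p'
```

```text
clock: 23.6
tcp_pos: [0.4914, 0.0389, 0.2271]
contact_force: [-0.5, -0.4, 0.7]
width: 0.034
clock: 23.8
tcp_pos: [0.4916, 0.039, 0.2271]
contact_force: [0.2, 0.4, 0.2]
width: 0.034
```

```bash
python3 -m crank '[{"tx":0,"ty":0,"tz":0.5,"wx":0,"wy":0,"wz":0},{"tx":0,"ty":0,"tz":0.9,"wx":0,"wy":0,"wz":0},{"tx":0,"ty":0,"tz":0.9,"wx":0,"wy":0,"wz":0},{"tx":-0.6,"ty":-0.6,"tz":0.3,"wx":0,"wy":0,"wz":0},{"tx":-0.6,"ty":-0.6,"tz":0,"wx":0,"wy":0,"wz":0},{"tx":-0.6,"ty":-0.6,"tz":0,"wx":0,"wy":0,"wz":0},{"tx":-0.6,"ty":-0.6,"tz":0,"wx":0,"wy":0,"wz":0},{"tx":0,"ty":0,"tz":0,"wx":0,"wy":0,"wz":0}]'
python3 - <<'E'
from h import *
st();look(("top","side"),("knob_top","tab_top","jar","flask","tub","holder"),save="f")
a=[cv2.imread(f"pics/f_{c}.png") for c in("top","side")]
cv2.imwrite("pics/f.png",np.hstack([cv2.resize(a[0][200:360,200:360],(400,400)),cv2.resize(a[1][170:370,220:420],(400,400))]))
E
```

```text
clock: 24.6
tcp_pos: [0.3939, -0.0589, 0.3319]
eef_rot: [-0.44, 3.11, -0.002]
contact_force: [-0.1, 0.1, 0.8]
width: 0.0342
grasp_force: 0.0
{'clock': 24.6, 'joints': [-0.316, -0.225, 0.049, 1.844, -0.001, -0.598], 'tcp_pos': [0.394, -0.059, 0.332], 'contact_force': [-0.095, 0.074, 0.771], 'wrist_torque': [0.012, -0.035, 0.009], 'width': 0.034, 'grasp_force': 0.0} tooly deg 106.1 z [ 0.001 -0.001 -1.   ]
top knob_top [([0.496, 0.031, 0.262], 0.57)]
top tab_top [([0.535, 0.062, 0.24], 0.48)]
top jar [([0.646, 0.27, -0.003], 0.66)]
top flask [([0.536, 0.24, -0.007], 0.98)]
top tub [([0.658, -0.078, -0.003], 0.71)]
top holder []
side knob_top [([0.493, 0.033, 0.262], 0.92)]
side tab_top [([0.537, 0.066, 0.242], 0.59)]
side jar [([0.646, 0.269, 0.002], 0.63)]
side flask [([0.537, 0.237, -0.0], 0.88)]
side tub [([0.654, -0.083, 0.001], 0.55)]
side holder [([0.61, 0.082, 0.021], 0.84)]
```

View pics/f.png

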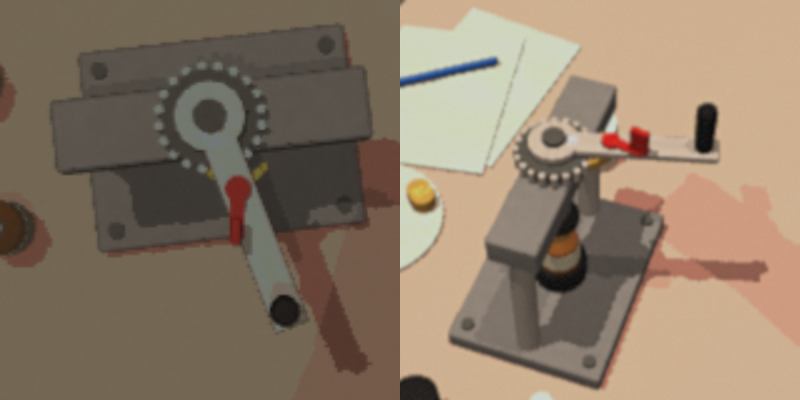

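The last picture shows the tab at (237,215) on the lowering side, the pad down on the bottle's cap at (565,215), and the bystanders where they were. The arm is clear.

```bash
python3 -c "from cell import *;print(sign_off())"
```

```text
the job is handed in; nothing more can be done
None
```

I flipped the selector to lowering and pressed until the knob force was about 3.8 N above free running (target 4 N), so the cap should be home and the bottle held but not crushed. I let go and handed the job in at about 25 s; the verdict was not shown.

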